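Try two desoldering pumps, cock the sound one, put the jammed one aside for service

ROBOT

A 7-joint arm with a two-finger parallel gripper is mounted at the origin on the work surface. World frame = base frame: x ahead of the robot, y to its left, z up, the work surface at z = 0. Lengths are in m, angles in degrees, forces in N, time in s.
With the tool pointing down it reaches from about 0.4 to 0.875 m from the base axis. Payload 19.3 kg.
Tool frame: the origin (TCP) lies midway between the tips of the shut fingers; the grasp point (between the pads) lies 19 mm behind it; z points along the fingers, x is the direction in which the jaws open and shut, and the axes are right-handed (so a half turn about z gives the same grasp; the last joint's range is limited). The gripper opens to 85 mm and grips with 20 to 120 N. Pads are 22 mm wide; open, the fingers measure 114 mm over their backs; the gripper's body (76 mm by 85 mm) begins 54 mm behind the grasp point. The pads swing forward as they close: fully open they stand 13 mm farther back than shut.
Start: joints at [-81.314, 29.874, -2.08, 91.645, 1.215, 58.505, -6.463], TCP at [0.138, 0.61, 0.231] pointing down, gripper open.
Joint ranges: [-166.77, 166.77], [-17.47, 122.26], [-85.68, 81.53], [9.62, 139.38], [-72.42, 252.41], [9.2, 110.78], [-144.41, 144.41]. Speed limits (degrees/s): [108.29, 108.29, 136.94, 136.94, 172.46, 172.46, 172.46].

INTERFACE

Orientations are given as [roll, pitch, yaw] about the fixed x, y, z axes, in that order (R = Rz(yaw) Ry(pitch) Rx(roll)).
In Python, from plant import ctrl, cams, sign_off gives the robot as it stands. The module is installed in compiled form; this text tells all that it offers.
- The arm moves only by the tool jog_arm, never from a script. Its argument "deltas" is a list of rows, each a list of 6 numbers: the shift along the world's x, y, z in m, then the turn, a rotation vector about the world's x, y, z in rad. A call has 1 to 10 rows; each row is the pose to reach, as a shift and turn from the pose commanded when the call began; what a row does not reach only later rows make up. A row lasts 1/12 s, in which the tool goes at most 41.7 mm and 7.16 degrees, less where a joint would pass 70% of its speed; a pose out of reach is approached as far as the arm can. A call with a gripper value outside its range is refused whole. "fingers" is the opening, from -1 (shut) to 1 (fully open), set as the call begins (left out, the last holds). The fingers move at their own pace and stop on an object; the grip force is fixed at half the most. Time passes only in rows, so rows that repeat a pose let the fingers close. It gives the time, the measured TCP pose, the force and the opening at its end, in the units of the state.
- ctrl.get_obs(): the state, without advancing time (a new reading comes with each control period).
- cams.grab_frame(name): name is "scene" or "top"; returns a dict with "frame" (384x512x3 uint8, red, green, blue), "camera_matrix" (3x3 intrinsics, pixels), "D" ([k1, k2, p1, p2, k3] as OpenCV has them; the pictures are not rectified), "world_to_cam" (4x4, takes a point from world to camera coordinates). Camera axes: x right, y down, z forward; pixel columns grow to the right and rows downward; lengths in m; the calibration is good to about 2 mm. A picture is of the moment at which its call begins. There is no depth.
- sign_off(): hands the job in, once; it reports no verdict.
The state is a dict: "clock": time; "qpos": joint angles; "joint_vel": joint speeds; "effort": joint torques, N m; "tcp_pos": TCP position; "tool_rot": TCP orientation; "wrist_force": force on the tool from outside, world axes, zero at the start; "ft_torque": the same for the moment, N m; "finger_gap": opening from 0.0 (shut) to 1.0 (fully open).
Only numpy, scipy, OpenCV 4.12 (cv2) and the standard library are available. Lean on these libraries where they do the work, as an engineer would, in place of code of your own. Each camera call takes 0.05 s, during which the arm holds its last target.

TASK

Two identical desoldering pumps stand nose down in the wooden tool stand, and one of them is jammed inside by old solder, which cannot be seen: try both by pressing the thumb knob straight down with rising force, never more than about 20 N. Press the sound one until its catch holds the plunger down and leave it cocked, standing in its hole; when the other's resistance climbs well above the ordinary spring, stop, let the plunger come up again and put that pump nose down into the steel pot, set gently on its floor, not dropped. Leave the jar, the solder reel and the screwdriver alone.

Things in the scene. Friction and masses are not known exactly. Their poses are not given: they have to be found in the camera images.
- pump_a: One of two identical desoldering pumps: aluminium tube 20 mm across, white nose, black cap and thumb knob; about 0.1 kg, 160 mm long with the plunger out. Origin at the tip of the nose, z along the pump towards the knob. Tube and cap run from 24 to 126 mm above the origin, a 6 mm rod from there to the knob. It starts in one of the stand's holes. Which of the two is jammed varies and cannot be seen.
- pump_b: The other desoldering pump, the same in every way as seen from outside.
- knob_a (a point): Centre of the flat top of pump_a's thumb knob; it moves with the plunger. The knob is 18 mm across and 10 mm thick, on the pump's axis, its top 160 mm above the nose tip with the plunger out. A pump may be lifted by its knob (the plunger's upper stop carries it) or by its tube.
- knob_b (a point): The same for pump_b. A cocked pump's knob top stands about 139 mm above its nose tip, so a pump carried low over the stand would strike the other one.
- plunger_a (a joint): Travel of pump_a's plunger in m: 0 is out (up), grows as it is pressed, end stop at 0.026. Any sound pump: the spring takes 4 N at first, at most about 6 N near 7 mm, then ever less; past 17 mm the catch draws the plunger down and holds it at about 21 mm; a rubber buffer lets it give some mm more (about 12 N takes it to the end stop). Let go before 16 mm, it springs back out.
- plunger_b (a joint): The same for pump_b. In whichever pump is jammed, the piston meets the lump after about a third of the stroke and the force then climbs by 2 to 3 N per mm; it has been tried properly once pressed with more than 10 N (a sound pump never needs that short of its catch). Let go, it springs back out.
- stand: Wooden tool stand, fixed: a block 64 mm deep (x), 150 mm long (y) and 75 mm high with two holes in its top, and a low tray (40 mm deep, 18 mm high) along its -x side. Origin at the middle of the block's underside. The holes lie 40 mm to either side of the origin along y, are 21.5 mm wide and 60 mm deep: a pump stands on the hole's floor, 15 mm above the table, its knob 175 mm above the table, and must be drawn up 60 mm to come free.
- pot: Round steel pot, open at the top, fixed: 72 mm across the rim, 58 mm across the foot, 85 mm high, wall 3 mm, floor 4 mm thick. Origin at the middle of its underside. A pump let go in it leans on the rim.
- jar: Small white flux jar with a black lid, 44 mm in diameter, 42 mm high, loose; origin at its underside. To be left alone.
- reel: Reel of solder, 60 mm in diameter, 40 mm high, standing on a flange, loose; origin at its underside. To be left alone.
- driver: Screwdriver with a black handle, 160 mm long, lying on the table, loose. To be left alone.
There are look-alikes about, which are no part of the job. Of the things that look like the pot, the larger one is meant.

How it is judged (in metres and radians):
On the way:
1. the jammed pump has been tried: its plunger, in the stand, was pressed onto the lump with more than 9 N (((value of joint plunger_a between 0.01 and 0.017 m and contact force between pump_a and stand above 9.5 N) or (value of joint plunger_b between 0.01 and 0.017 m and contact force between pump_b and stand above 9.5 N))).
At the end, for the whole second after the job is handed in: Sound pump in its own hole (within 5 mm, tilt under 0.08 rad), plunger caught down at 18 to 24.5 mm; jammed pump, plunger out (under 5 mm), nose down in the pot: tip within 33 mm of its axis and under 15 mm above its underside, tilt under 0.8 rad, at rest (((value of joint plunger_a between 0.018 and 0.0245 m and distance of pump_a from where it was at the start of the episode below 0.005 m and angle between pump_a's own z axis and vertical below 0.08 rad and value of joint plunger_b below 0.005 m and horizontal distance between pump_b and pot below 0.033 m and z of pump_b in the frame of pot below 0.015 m and angle between pump_b's own z axis and vertical below 0.8 rad and linear speed of pump_b below 0.02 m/s) or (value of joint plunger_b between 0.018 and 0.0245 m and distance of pump_b from where it was at the start of the episode below 0.005 m and angle between pump_b's own z axis and vertical below 0.08 rad and value of joint plunger_a below 0.005 m and horizontal distance between pump_a and pot below 0.033 m and z of pump_a in the frame of pot below 0.015 m and angle between pump_a's own z axis and vertical below 0.8 rad and linear speed of pump_a below 0.02 m/s))); the robot touches nothing.
It fails at once if the jammed plunger is forced on against the lump (held up before its catch, yet past 15 mm, which takes 20 N), or a pump is rammed into the stand with over 35 N ((value of joint plunger_a between 0.015 and 0.02 m and contact force between pump_a and stand above 15 N) or (value of joint plunger_b between 0.015 and 0.02 m and contact force between pump_b and stand above 15 N) or (value of joint plunger_a above 0.004 m and contact force between pump_a and stand above 35 N) or (value of joint plunger_b above 0.004 m and contact force between pump_b and stand above 35 N)).
It fails at once if a pump is dropped into the pot (moves faster than 0.6 m/s inside it) ((horizontal distance between pump_a and pot below 0.035 m and z of pump_a in the frame of pot below 0.075 m and linear speed of pump_a above 0.6 m/s) or (horizontal distance between pump_b and pot below 0.035 m and z of pump_b in the frame of pot below 0.075 m and linear speed of pump_b above 0.6 m/s)).
It fails at once if the jar, the reel or the screwdriver is moved by more than 20 mm (distance of any of jar, reel, driver from where it was at the start of the episode above 0.02 m).
It also fails if it takes over 64 s, if anything falls off the work surface, if the arm or the gripper's body presses on something with over 40 N, if the wrist force passes 120 N, or if a joint passes its speed limit or range.

## Working session

There is one attempt and no reset: what is moved stays moved. The work goes in short steps, Python scripts to look and compute and a tool call to move; the robot and the scene stay as the last step left them, time stands still between calls to the robot, and variables do not carry over. Pictures are saved under pics/ and viewed, and the job is handed in when it is done.

Besides the shell and the picture viewer there is one more tool, called after "Request:" in YAML: its name, and indented under it one key for each argument. jog_arm: Moves the arm, as the interface text tells. Its arguments: {"type":"object","properties":{"deltas":{"type":"array","items":{"type":"array","items":{"type":"number"}}},"fingers":{"type":"number"}},"required":["deltas"]}

```bash
mkdir -p pics; cat > h.py <<'E'
import numpy as np,cv2
from plant import ctrl,cams
def shot(n,tag):
    d=cams.grab_frame(n); cv2.imwrite(f'pics/{tag}.png',d['frame'][:,:,::-1]); np.savez(f'pics/{tag}.npz',**d); return d
def load(tag): return np.load(f'pics/{tag}.npz')
def ray(d,uv):
    p=cv2.undistortPoints(np.array([[uv]],float),d['camera_matrix'],d['D'])[0,0]
    T=d['world_to_cam'];R=T[:3,:3];c=-R.T@T[:3,3]
    return c,R.T@np.array([p[0],p[1],1])
def onz(d,uv,z):
    c,v=ray(d,uv);return c+v*(z-c[2])/v[2]
def proj(d,P):
    T=d['world_to_cam'];r=cv2.Rodrigues(T[:3,:3])[0]
    return cv2.projectPoints(np.array(P,float).reshape(-1,1,3),r,T[:3,3],d['camera_matrix'],d['D'])[0][:,0]
def tri(d1,a,d2,b):
    c1,v1=ray(d1,a);c2,v2=ray(d2,b)
    s=np.linalg.lstsq(np.c_[v1,-v2],c2-c1,rcond=None)[0]
    p,q=c1+s[0]*v1,c2+s[1]*v2
    return (p+q)/2,np.linalg.norm(p-q)
E
python3 - <<'E'
from h import *
for n in('scene','top'):
    d=shot(n,n+'0');T=d['world_to_cam'];print(n,-T[:3,:3].T@T[:3,3],T[:3,:3][2])
print(ctrl.get_obs())
E
```

```text
scene [0.91321102 0.64519326 0.95562119] [-0.33643431 -0.59266066 -0.73182327]
top [ 0.42258482 -0.02147018  1.66560431] [ 8.31828461e-02  9.85269858e-04 -9.96533814e-01]
{'clock': 0.1, 'qpos': array([-81.31399383,  29.90565444,  -2.08253227,  91.67136815,
         1.21397907,  58.50416953,  -6.46193733]), 'joint_vel': array([ 0.06370754, -0.03722493,  0.0381402 , -0.00409954,  0.07223986,
        0.05833964,  0.01816826]), 'effort': array([ 2.48689801e-03, -9.28487849e+01,  1.98344260e+00, -3.70544744e+01,
        1.81524799e-02,  5.39784043e-03,  6.35587480e-05]), 'tcp_pos': array([0.13744177, 0.6093821 , 0.23077867]), 'tool_rot': array([1.79996996e+02, 5.90950729e-02, 7.72928558e+01]), 'wrist_force': array([0.41784594, 0.12939236, 0.09875197]), 'ft_torque': array([ 0.01680048,  0.00406132, -0.03523187]), 'finger_gap': 1.0031315908881067}
```

View pics/scene0.png

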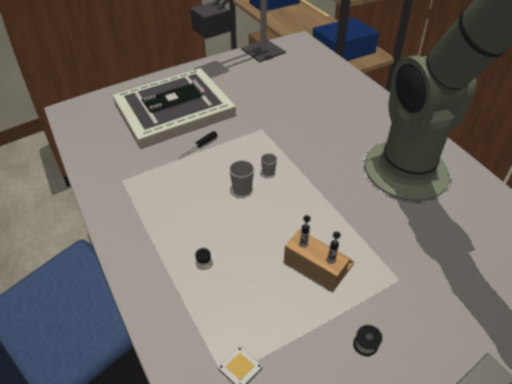

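View pics/top0.png

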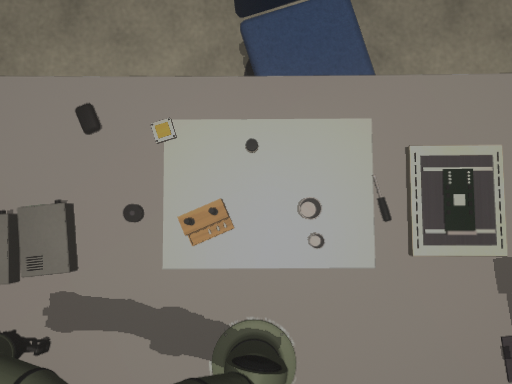

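The scene view shows two pumps with knobs near (307,218) and (337,235), the larger pot at (242,178) with a smaller look-alike at (269,163), the jar at (203,256), the reel at (368,340) and the driver at (205,140). The top view shows knobs at (190,221) and (213,211) and the pot at (308,209). I'll zoom in next.

```bash
python3 - <<'E'
from h import *
a=cv2.imread('pics/scene0.png')[195:305,260:370];b=cv2.imread('pics/top0.png')[185:255,165:245]
c=cv2.imread('pics/scene0.png')[145:205,215:295];e=cv2.imread('pics/top0.png')[185:255,280:340]
f=lambda i:cv2.resize(i,(400,300),interpolation=cv2.INTER_CUBIC)
cv2.imwrite('pics/z0.png',np.vstack([np.hstack([f(a),f(b)]),np.hstack([f(c),f(e)])]))
E
```

```text
(no output)
```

View pics/z0.png

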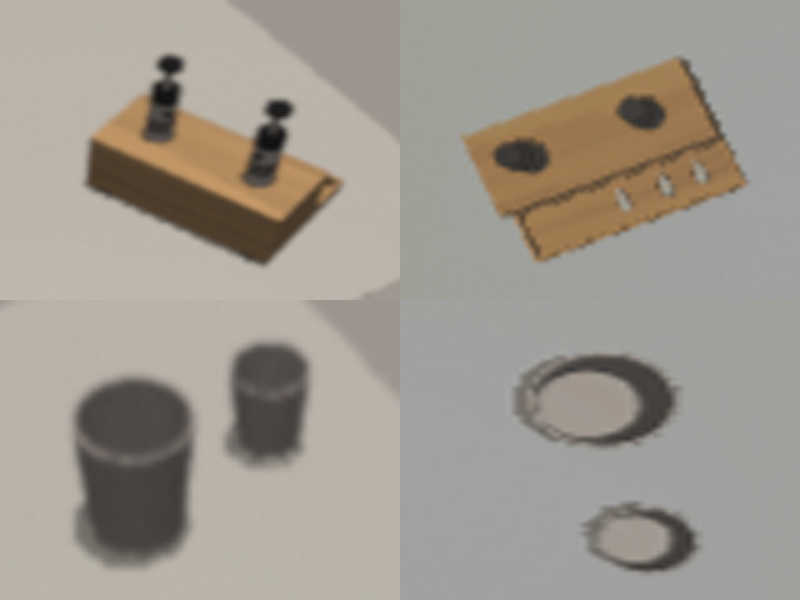

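```bash
python3 - <<'E'
from h import *
s=load('scene0');t=load('top0')
# knobs
for n,a,b in(('L',(307.0,218.3),(189.3,221.4)),('R',(336.5,235.1),(212.9,211.1))):
    print(n,onz(s,a,.1725),onz(t,b,.165),tri(s,a,t,b))
# dark mask knobs
g=s['frame'].max(2)
print(g[214:224,300:314]);print(g[230:241,330:343])
gt=t['frame'].max(2)
print(gt[206:218,204:222])
print(gt[215:228,180:198])
# pot
print('pot',onz(s,(241.8,169),.085),onz(t,(308.3,208),.0425))
h=cv2.cvtColor(t['frame'],cv2.COLOR_RGB2HSV)
m=cv2.inRange(h,(5,90,60),(25,255,255));m[:, :170]=0;m[:,245:]=0;m[:185]=0;m[255:]=0
ys,xs=np.nonzero(m);print(cv2.minAreaRect(np.c_[xs,ys].astype(np.float32)))
E
```

```text
L [0.48501584 0.12667915 0.1725    ] [0.45025587 0.18841884 0.165     ] (array([0.47533302, 0.1644493 , 0.2041139 ]), np.float64(0.06335256806853083))
R [0.45515806 0.20054145 0.1725    ] [0.48077291 0.11788442 0.165     ] (array([0.45495597, 0.14775716, 0.12385655]), np.float64(0.07558618148515692))
[[187 186 186 183 175 163 156 159 169 179 183 185 187 187]
 [187 187 184 171 146 121 107 112 131 152 171 183 186 187]
 [186 185 177 151 105  69  56  62  78 109 148 178 185 186]
 [187 184 167 124  72  38  33  33  42  74 127 168 185 186]
 [187 183 161 107  53  31  31  31  34  63 120 167 184 186]
 [187 182 161 109  53  30  29  30  33  68 128 173 185 186]
 [186 184 170 135  84  47  31  33  48  86 139 176 186 187]
 [186 186 181 164 127  82  49  61  89 124 159 181 186 187]
 [187 186 187 177 151 104  77 104 139 161 179 185 187 187]
 [186 184 181 170 145 104  91 126 163 178 184 186 186 186]]
[[186 186 186 182 177 176 175 176 177 183 185 185 186]
 [187 186 181 162 142 134 131 133 142 164 181 186 186]
 [187 185 175 138  96  75  72  75  90 127 163 181 186]
 [186 182 163 117  63  38  34  37  49  86 
[... 1756 characters left out ...]
152 152 126  68  60  61  62  62  51  53  48  60  57  91 146 153 152]
 [152 153 154 150  74  60  62  61  56  50  55  49  58  55  81 146 155 156]
 [155 155 156 156 120  76  57  55  52  52  52  54  55  60 106 151 157 157]
 [158 157 157 158 154 146 117  75  67  59  50  62  57  93 145 158 158 159]
 [159 159 160 157 156 155 149 142 144 137 122 111 126 148 158 159 160 159]
 [160 158 156 155 154 154 155 155 156 156 154 151 155 159 159 160 160 158]
 [161 158 154 155 156 156 157 157 158 159 159 159 160 160 160 158 156 157]]
pot [ 0.49490739 -0.17468399  0.085     ] [ 0.49429128 -0.18075643  0.0425    ]
((205.47520446777344, 222.327392578125), (32.359127044677734, 47.89640426635742), 66.57130432128906)
```

```bash
python3 - <<'E'
from h import *
s=load('scene0');t=load('top0')
for n,a,b in(('P1',(306.4,218.0),(211.2,210.5)),('P2',(336.25,234.8),(187.6,220.6))):
    print(n,onz(s,a,.170),onz(t,b,.175),tri(s,a,t,b))
# block top corners from top
h=cv2.cvtColor(t['frame'],cv2.COLOR_RGB2HSV)
for uv in ((178.3,216.3),(221.8,198.8),(229,217),(185.2,235)): print('corner',onz(t,uv,.075))
# pot rim ellipse
for d,roi,z in((s,(145,205,215,259),.085),(t,(190,225,290,330),.085)):
    y0,y1,x0,x1=roi
    g=d['frame'].max(2)[y0:y1,x0:x1];print(g.shape)
for k in((-.0,.036),(0,-.036),(.036,0),(-.036,0)):
    print(proj(s,(.495+k[0],-.178+k[1],.085)),proj(t,(.495+k[0],-.178+k[1],.085)))
E
python3 - <<'E'
import sys;sys.path.insert(0,'.')
E
python3 - <<'E'
from h import *
s=load('scene0');t=load('top0')
im=[]
for d,(y0,y1,x0,x1) in((s,(155,205,215,267)),(t,(185,235,280,332))):
    f=d['frame'][:,:,::-1][y0:y1,x0:x1].copy();f=cv2.resize(f,None,fx=7,fy=7,interpolation=cv2.INTER_CUBIC)
    th=np.linspace(0,2*np.pi,60)
    for r,z,c in((.036,.085,(0,255,0)),(.029,0,(0,0,255))):
        P=np.c_[.495+r*np.cos(th),-.178+r*np.sin(th),th*0+z]
        q=(proj(d,P)-[x0,y0]+.5)*7-.5
        cv2.polylines(f,[q.astype(np.int32)],True,c,1)
    im.append(f)
cv2.imwrite('pics/pot.png',np.hstack(im))
E
```

```text
P1 [0.48434585 0.12357821 0.17      ] [0.48219817 0.12203155 0.175     ] (array([0.48283514, 0.12244253, 0.16789164]), np.float64(0.0008921090649480519))
P2 [0.45367517 0.1981473  0.17      ] [0.45247331 0.19209195 0.175     ] (array([0.45168847, 0.19440845, 0.16480823]), np.float64(0.0026087617465122494))
corner [0.46826794 0.23603677 0.075     ]
corner [0.52336654 0.09800843 0.075     ]
corner [0.4652699  0.07498173 0.075     ]
corner [0.40899832 0.21360899 0.075     ]
(60, 44)
(35, 40)
[[247.34342791 176.01618199]] [[297.35359381 207.22545494]]
[[235.29979399 160.8774235 ]] [[320.1285234  207.13785645]]
[[229.93669602 172.69237966]] [[308.59201333 195.83192222]]
[[252.28637149 164.02286532]] [[308.88498124 218.5764832 ]]
```

View pics/pot.png

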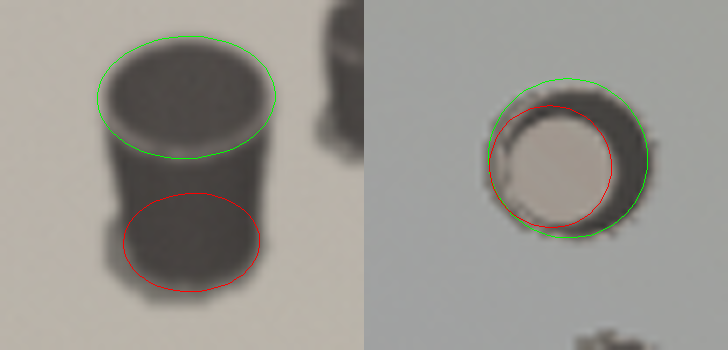

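The pot axis is at about (0.4925, -0.178). The stand centre is at about (0.468, 0.158), with P1 at (0.483, 0.121) and P2 at (0.453, 0.195). I'll shut the fingers and fly to P2.

Request:
jog_arm:
  deltas:
    - [0.012,-0.016,0,0,0,-0.05]
    - [0.036,-0.048,0,0,0,-0.15]
    - [0.06,-0.08,0,0,0,-0.25]
    - [0.084,-0.111,0,0,0,-0.35]
    - [0.108,-0.143,0,0,0,-0.45]
    - [0.132,-0.174,0,0,0,-0.55]
    - [0.156,-0.206,0,0,0,-0.65]
    - [0.18,-0.238,0,0,0,-0.75]
    - [0.204,-0.27,0,0,0,-0.85]
    - [0.225,-0.297,0,0,0,-0.9]
  fingers: -1

```text
clock: 0.93
tcp_pos: [0.3636, 0.3102, 0.2313]
tool_rot: [180.0, 0.0, 25.3]
wrist_force: [0.8, 1.6, -0.4]
finger_gap: 0.003
```

Request:
jog_arm:
  deltas:
    - [0.02,-0.026,0,0,0,-0.03]
    - [0.05,-0.064,-0.01,0,0,-0.06]
    - [0.078,-0.1,-0.02,0,0,-0.06]
    - [0.0895,-0.115,-0.03,0,0,-0.06]
    - [0.0895,-0.115,-0.036,0,0,-0.06]
    - [0.0895,-0.115,-0.036,0,0,-0.06]

```text
clock: 1.43
tcp_pos: [0.4521, 0.1959, 0.194]
tool_rot: [180.0, 0.1, 22.1]
wrist_force: [-1.0, 0.7, 0.7]
finger_gap: 0.002
```

```bash
python3 - <<'E'
from h import *
s=shot('scene','s1');t=shot('top','t1')
o=ctrl.get_obs();print(o['tcp_pos'],o['tool_rot'],o['wrist_force'])
f=lambda i:cv2.resize(i,(400,300),interpolation=cv2.INTER_CUBIC)
cv2.imwrite('pics/z1.png',np.hstack([f(s['frame'][190:280,270:390,::-1]),f(t['frame'][180:255,160:260,::-1])]))
E
```

```text
[0.4515538  0.1981529  0.19520761] [-1.79990857e+02  4.80213436e-02  2.23076326e+01] [0.757215   0.51154715 0.71516568]
```

View pics/z1.png

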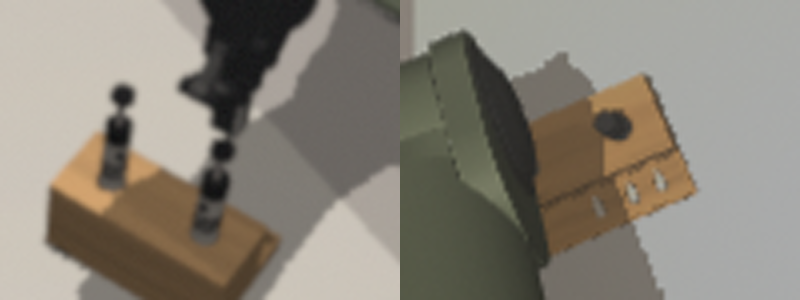

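```bash
python3 - <<'E'
from h import *
s=load('s1')
print(proj(s,[(.4525,.1955,.195),(.453,.195,.175),(.453,.195,.170)]))
cv2.imwrite('pics/z2.png',cv2.resize(s['frame'][210:250,315:365,::-1],(750,600),interpolation=cv2.INTER_CUBIC))
print([ctrl.get_obs()['tcp_pos'].round(4) for _ in range(2)])
E
```

```text
[[337.46283026 226.75221836]
 [335.9549224  232.34009212]
 [335.66182289 233.72660858]]
[array([0.4516, 0.1982, 0.1952]), array([0.4516, 0.1982, 0.1952])]
```

View pics/z2.png

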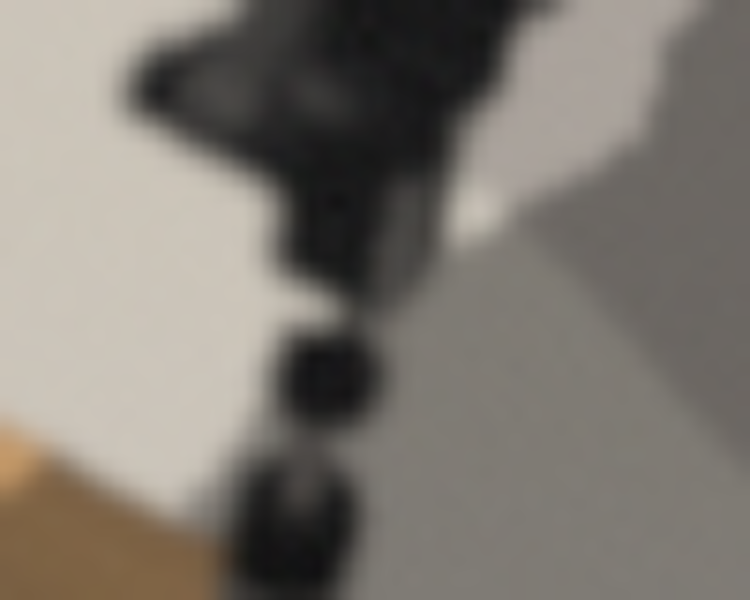

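The fingertips are centred over P2's knob to within about 2 mm. In the 750x600 zoom the fingertips are at (355,270) and the knob at (325,380). I'll press gently now.

Request:
jog_arm:
  deltas:
    - [0,0,-0.008,0,0,0]
    - [0,0,-0.014,0,0,0]
    - [0,0,-0.018,0,0,0]
    - [0,0,-0.021,0,0,0]
    - [0,0,-0.023,0,0,0]
    - [0,0,-0.025,0,0,0]
    - [0,0,-0.025,0,0,0]
    - [0,0,-0.025,0,0,0]

```text
clock: 2.2
tcp_pos: [0.4521, 0.1979, 0.1705]
tool_rot: [-180.0, -0.0, 22.3]
wrist_force: [0.3, 0.2, 5.2]
finger_gap: 0.001
```

Request:
jog_arm:
  deltas:
    - [0,0,-0.001,0,0,0]
    - [0,0,-0.002,0,0,0]
    - [0,0,-0.003,0,0,0]
    - [0,0,-0.004,0,0,0]
    - [0,0,-0.004,0,0,0]
    - [0,0,-0.004,0,0,0]

```text
clock: 2.7
tcp_pos: [0.4522, 0.1978, 0.1666]
tool_rot: [-180.0, -0.0, 22.3]
wrist_force: [-0.3, -0.2, 5.0]
finger_gap: 0.001
```

Request:
jog_arm:
  deltas:
    - [0,0,-0.0005,0,0,0]
    - [0,0,-0.001,0,0,0]
    - [0,0,-0.0015,0,0,0]
    - [0,0,-0.0015,0,0,0]
    - [0,0,-0.0015,0,0,0]

```text
clock: 3.12
tcp_pos: [0.4523, 0.198, 0.1652]
tool_rot: [-180.0, -0.1, 22.3]
wrist_force: [-0.8, -0.3, 9.4]
finger_gap: -0.0
```

Request:
jog_arm:
  deltas:
    - [0,0,-0.0005,0,0,0]
    - [0,0,-0.001,0,0,0]
    - [0,0,-0.001,0,0,0]
    - [0,0,-0.001,0,0,0]

```text
clock: 3.45
tcp_pos: [0.4524, 0.198, 0.1644]
tool_rot: [-180.0, -0.1, 22.3]
wrist_force: [-0.2, -0.3, 9.3]
finger_gap: 0.002
```

Request:
jog_arm:
  deltas:
    - [0,0,-0.0005,0,0,0]
    - [0,0,-0.001,0,0,0]
    - [0,0,-0.001,0,0,0]
    - [0,0,-0.001,0,0,0]

```text
clock: 3.78
tcp_pos: [0.4525, 0.198, 0.1634]
tool_rot: [-180.0, -0.1, 22.3]
wrist_force: [-1.9, 0.1, 13.0]
finger_gap: -0.003
```

P2 is the jammed pump: 13 N at about 11.5 mm, where a sound pump needs under 6 N. I'll let it up and try P1.

Request:
jog_arm:
  deltas:
    - [0,0,0.006,0,0,0]
    - [0,0,0.016,0,0,0]
    - [0,0,0.028,0,0,0]
    - [0.005,-0.012,0.036,0,0,0]
    - [0.016,-0.037,0.036,0,0,0]
    - [0.026,-0.062,0.036,0,0,0]
    - [0.03,-0.0745,0.034,0,0,0]
    - [0.03,-0.0745,0.0325,0,0,0]

```text
clock: 4.45
tcp_pos: [0.483, 0.1194, 0.1958]
tool_rot: [179.9, -0.0, 22.0]
wrist_force: [0.3, -1.1, 0.6]
finger_gap: -0.001
```

```bash
python3 - <<'E'
from h import *
s=shot('scene','s2')
o=ctrl.get_obs();print(o['tcp_pos'],o['wrist_force'])
cv2.imwrite('pics/z3.png',cv2.resize(s['frame'][190:250,285:360,::-1],(750,600),interpolation=cv2.INTER_CUBIC))
E
```

```text
[0.48236532 0.12128234 0.19535657] [ 0.41128884  0.44470484 -0.50503797]
```

View pics/z3.png

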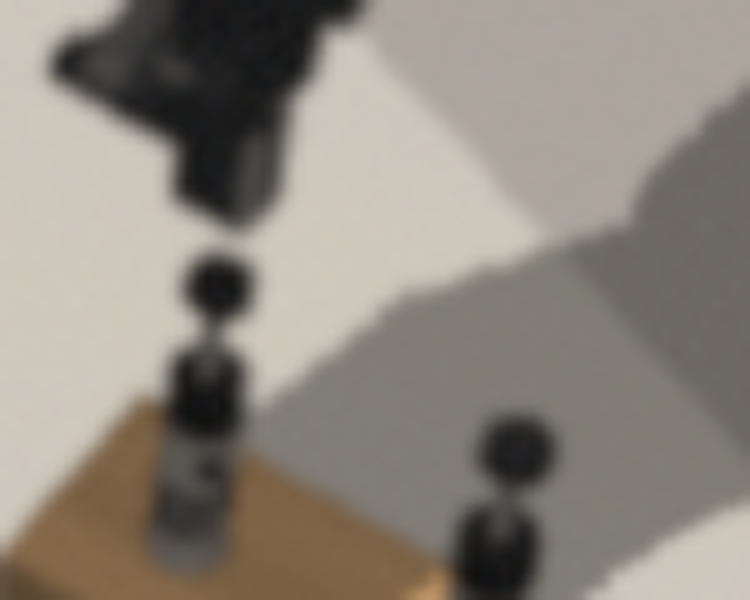

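P2's knob has sprung back out and is at (516,452) in the zoom. The fingertips at (228,205) sit over P1's knob at (218,288). Pressing P1.

Request:
jog_arm:
  deltas:
    - [0,0,-0.008,0,0,0]
    - [0,0,-0.014,0,0,0]
    - [0,0,-0.018,0,0,0]
    - [0,0,-0.021,0,0,0]
    - [0,0,-0.024,0,0,0]
    - [0,0,-0.027,0,0,0]
    - [0,0,-0.029,0,0,0]
    - [0,0,-0.03,0,0,0]
    - [0,0,-0.03,0,0,0]

```text
clock: 5.25
tcp_pos: [0.4821, 0.1235, 0.1652]
tool_rot: [-180.0, -0.0, 22.3]
wrist_force: [0.2, 0.6, 4.7]
finger_gap: -0.001
```

Request:
jog_arm:
  deltas:
    - [0,0,-0.0005,0,0,0]
    - [0,0,-0.001,0,0,0]
    - [0,0,-0.0015,0,0,0]
    - [0,0,-0.002,0,0,0]
    - [0,0,-0.002,0,0,0]
    - [0,0,-0.002,0,0,0]

```text
clock: 5.75
tcp_pos: [0.482, 0.1232, 0.1633]
tool_rot: [180.0, 0.0, 22.3]
wrist_force: [-0.8, 1.0, 3.8]
finger_gap: -0.001
```

P1 is sound: the force is falling at 12 mm. I'll press on to the catch.

Request:
jog_arm:
  deltas:
    - [0,0,-0.001,0,0,0]
    - [0,0,-0.002,0,0,0]
    - [0,0,-0.003,0,0,0]
    - [0,0,-0.004,0,0,0]
    - [0,0,-0.005,0,0,0]
    - [0,0,-0.006,0,0,0]
    - [0,0,-0.007,0,0,0]
    - [0,0,-0.008,0,0,0]
    - [0,0,-0.009,0,0,0]
    - [0,0,-0.009,0,0,0]

```text
clock: 6.58
tcp_pos: [0.4819, 0.1231, 0.1541]
tool_rot: [180.0, 0.0, 22.3]
wrist_force: [-0.4, -1.1, 0.1]
finger_gap: 0.001
```

Request:
jog_arm:
  deltas:
    - [0,0,-0.0005,0,0,0]
    - [0,0,-0.001,0,0,0]
    - [0,0,-0.001,0,0,0]

```text
clock: 6.83
tcp_pos: [0.4821, 0.1232, 0.1533]
tool_rot: [-180.0, -0.0, 22.3]
wrist_force: [-0.1, 0.3, 1.2]
finger_gap: 0.0
```

The force fell to about 0 at 21 to 22 mm, so the catch has taken it. I'll rise, open the gripper and go over P2.

Request:
jog_arm:
  deltas:
    - [0,0,0.01,0,0,0]
    - [0,0,0.03,0,0,0]
    - [0,0,0.05,0,0,0]
    - [-0.005,0.012,0.065,0,0,0]
    - [-0.016,0.037,0.065,0,0,0]
    - [-0.026,0.062,0.065,0,0,0]
    - [-0.03,0.0745,0.065,0,0,0]
    - [-0.03,0.0745,0.065,0,0,0]
    - [-0.03,0.0745,0.065,0,0,0]
  fingers: 1

```text
clock: 7.58
tcp_pos: [0.4519, 0.198, 0.2189]
tool_rot: [-180.0, -0.0, 22.4]
wrist_force: [0.4, -0.5, 0.1]
finger_gap: 1.001
```

```bash
python3 - <<'E'
from h import *
s=shot('scene','s3')
o=ctrl.get_obs();print(o['tcp_pos'],o['wrist_force'],o['finger_gap'])
cv2.imwrite('pics/z4.png',cv2.resize(s['frame'][190:274,280:385,::-1],(750,600),interpolation=cv2.INTER_CUBIC))
E
```

```text
[0.45219345 0.19720471 0.21877388] [-0.50870098 -0.09283272 -0.57259343] 1.0002389816176398
```

View pics/z4.png

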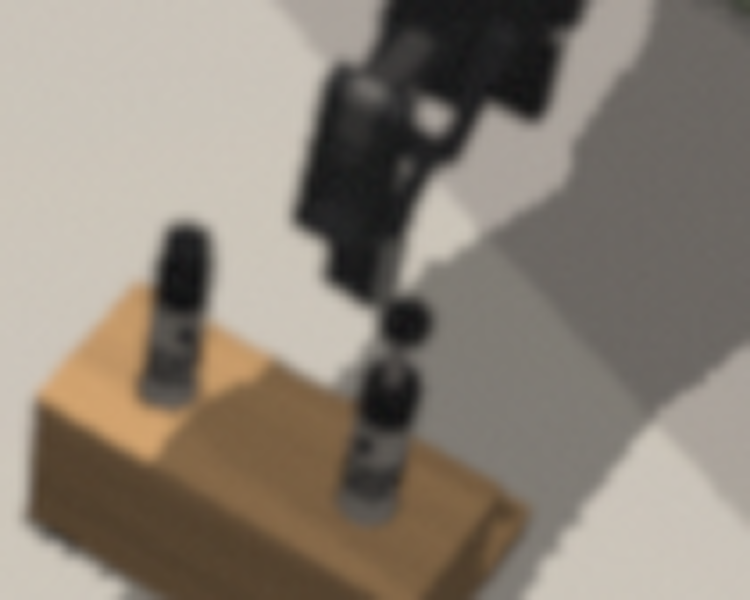

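P1 at (185,240) is down, its knob sitting on the cap. P2 at (408,322) is out. I'll descend and grip P2's knob.

Request:
jog_arm:
  deltas:
    - [0,-0.001,-0.015,0,0,0]
    - [0,-0.002,-0.035,0,0,0]
    - [0,-0.002,-0.052,0,0,0]
    - [0,-0.002,-0.062,0,0,0]
    - [0,-0.002,-0.067,0,0,0]
    - [0,-0.002,-0.067,0,0,0]

```text
clock: 8.13
tcp_pos: [0.452, 0.1949, 0.1508]
tool_rot: [180.0, 0.1, 22.2]
wrist_force: [-0.2, 0.5, 0.0]
finger_gap: 1.0
```

Request:
jog_arm:
  deltas:
    - [0,0,0,0,0,0]
    - [0,0,0,0,0,0]
    - [0,0,0,0,0,0]
    - [0,0,0,0,0,0]
    - [0,0,0,0,0,0]
    - [0,0,0,0,0,0]
    - [0,0,0,0,0,0]
    - [0,0,0,0,0,0]
  fingers: -1

```text
clock: 8.8
tcp_pos: [0.4522, 0.1958, 0.1515]
tool_rot: [-180.0, -0.0, 22.3]
wrist_force: [0.3, -0.5, 4.7]
finger_gap: 0.178
```

Request:
jog_arm:
  deltas:
    - [0,0,0.003,0,0,0]
    - [0,0,0.008,0,0,0]
    - [0,0,0.014,0,0,0]
    - [0,0,0.02,0,0,0]
    - [0,0,0.02,0,0,0]

```text
clock: 9.22
tcp_pos: [0.4524, 0.1959, 0.1726]
tool_rot: [-180.0, -0.1, 22.3]
wrist_force: [0.2, 0.2, -0.7]
finger_gap: 0.183
```

```bash
python3 - <<'E'
from h import *
s=shot('scene','s4')
o=ctrl.get_obs();print(o['tcp_pos'],o['wrist_force'],o['finger_gap'])
cv2.imwrite('pics/z5.png',cv2.resize(s['frame'][190:274,280:385,::-1],(750,600),interpolation=cv2.INTER_CUBIC))
E
```

```text
[0.45222103 0.19585331 0.17201258] [-0.80485279 -0.49062982 -1.43729295] 0.1745300502687349
```

View pics/z5.png

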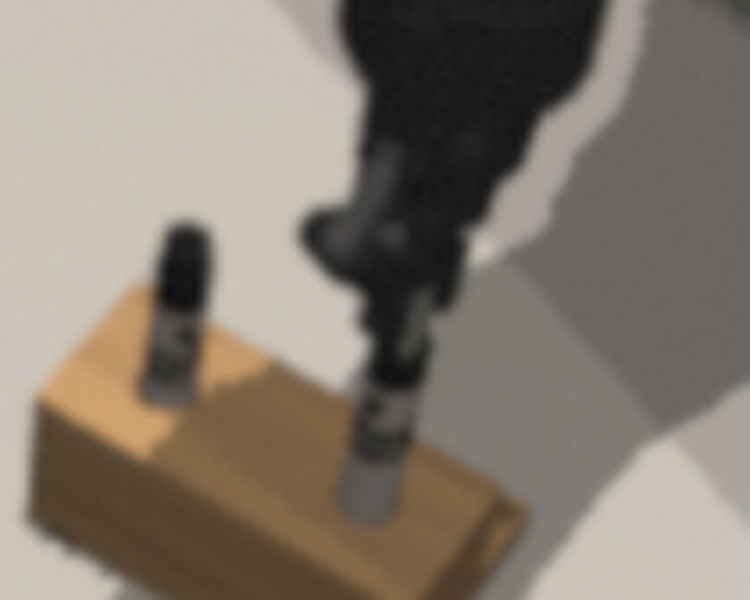

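The pump is rising with the grip (tube longer at (375,480), about -1 N). I'll lift it well clear.

Request:
jog_arm:
  deltas:
    - [0,0,0.01,0,0,0]
    - [0,0,0.025,0,0,0]
    - [0,0,0.045,0,0,0]
    - [0,0,0.065,0,0,0]
    - [0,0,0.085,0,0,0]
    - [0,0,0.105,0,0,0]
    - [0,0,0.125,0,0,0]
    - [0,0,0.145,0,0,0]
    - [0,0,0.155,0,0,0]
    - [0,0,0.155,0,0,0]

```text
clock: 10.1
tcp_pos: [0.4526, 0.1959, 0.3283]
tool_rot: [-180.0, -0.2, 22.3]
wrist_force: [-0.1, -0.4, -1.8]
finger_gap: 0.177
```

```bash
python3 - <<'E'
from h import *
s=shot('scene','s5')
o=ctrl.get_obs();print(o['tcp_pos'],o['wrist_force'],o['finger_gap'])
cv2.imwrite('pics/z6.png',cv2.resize(s['frame'][120:280,240:440,::-1],(750,600),interpolation=cv2.INTER_CUBIC))
E
```

```text
[0.45209722 0.19577354 0.3266909 ] [ 0.43611354 -0.1179027  -2.3277468 ] 0.18329912880043364
```

View pics/z6.png

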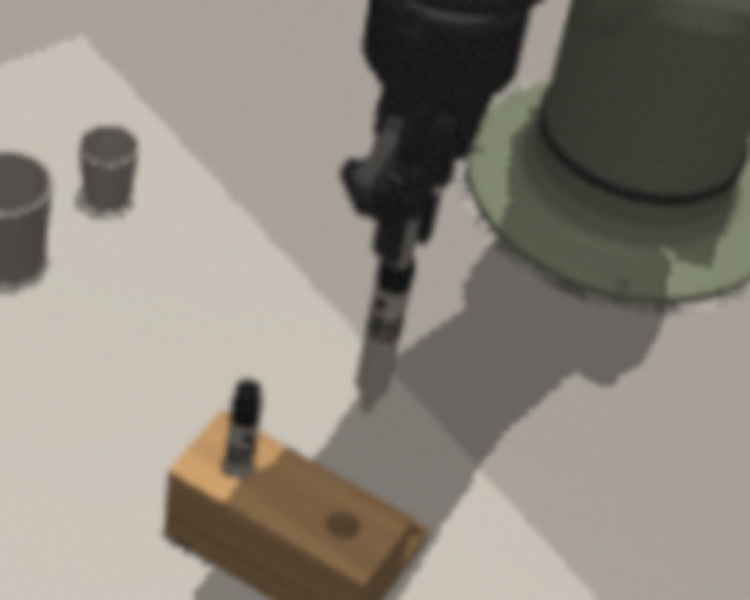

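Request:
jog_arm:
  deltas:
    - [0.001,-0.01,0,0,0,0]
    - [0.003,-0.03,0,0,0,0]
    - [0.006,-0.06,0,0,0,0]
    - [0.01,-0.095,0,0,0,0]
    - [0.014,-0.13,0,0,0,0]
    - [0.018,-0.165,0,0,0,0]
    - [0.022,-0.2,0,0,0,0]
    - [0.026,-0.235,0,0,0,0]
    - [0.03,-0.27,0,0,0,0]
    - [0.033,-0.3,0,0,0,0]

```text
clock: 10.98
tcp_pos: [0.484, -0.1074, 0.3252]
tool_rot: [-180.0, 0.1, 22.2]
wrist_force: [0.8, 0.5, -1.0]
finger_gap: 0.182
```

Request:
jog_arm:
  deltas:
    - [0.003,-0.025,0,0,0,0]
    - [0.005,-0.05,0,0,0,0]
    - [0.007,-0.066,0,0,0,0]
    - [0.007,-0.074,0,0,0,0]
    - [0.007,-0.074,0,0,0,0]
    - [0.007,-0.074,0,0,0,0]

```text
clock: 11.48
tcp_pos: [0.4915, -0.178, 0.3256]
tool_rot: [-180.0, 0.1, 22.3]
wrist_force: [-0.2, 0.1, -0.7]
finger_gap: 0.176
```

```bash
python3 - <<'E'
from h import *
s=load('s5');print(proj(s,[(.4523,.1958,.19)]))
s=shot('scene','s6');t=shot('top','t6')
o=ctrl.get_obs();p=o['tcp_pos'];print(p,o['wrist_force'],o['finger_gap'])
print(proj(s,[(p[0],p[1],.19),(p[0],p[1],.085)]))
cv2.imwrite('pics/z7.png',cv2.resize(s['frame'][100:220,180:330,::-1],(750,600),interpolation=cv2.INTER_CUBIC))
E
```

```text
[[337.31358729 228.23737942]]
[ 0.49194391 -0.17716951  0.325987  ] [-0.19222732  0.67928899 -1.39323833] 0.180247298065742
[[241.37680765 139.51683289]
 [242.30291015 168.11968212]]
```

View pics/z7.png

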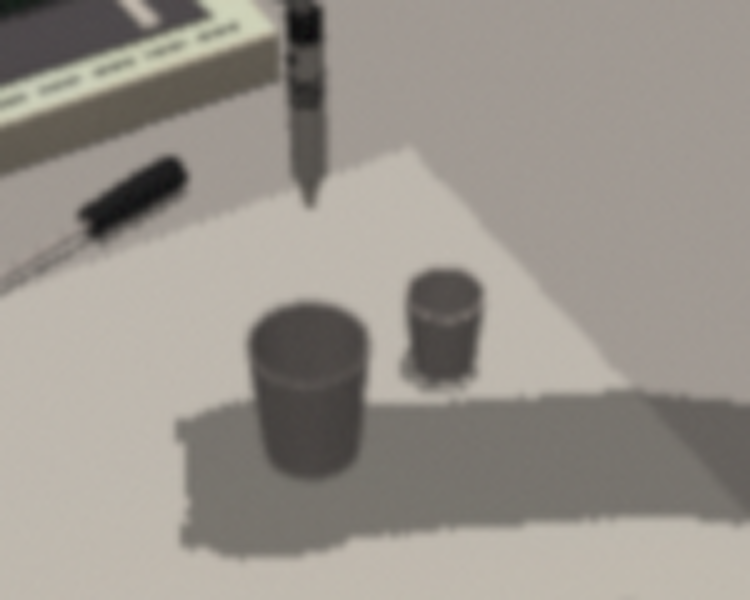

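The nose at (310,207) is above the centre of the larger pot's rim at (308,345). I'll lower it.

Request:
jog_arm:
  deltas:
    - [0,0,-0.01,0,0,0]
    - [0,0,-0.03,0,0,0]
    - [0,0,-0.052,0,0,0]
    - [0,0,-0.075,0,0,0]
    - [0,0,-0.095,0,0,0]
    - [0,0,-0.115,0,0,0]
    - [0,0,-0.132,0,0,0]
    - [0,0,-0.145,0,0,0]
    - [0,0,-0.155,0,0,0]
    - [0,0,-0.16,0,0,0]

```text
clock: 12.42
tcp_pos: [0.4915, -0.1776, 0.1648]
tool_rot: [-180.0, 0.1, 22.3]
wrist_force: [0.5, 0.0, -1.1]
finger_gap: 0.178
```

Request:
jog_arm:
  deltas:
    - [0,0,-0.003,0,0,0]
    - [0,0,-0.006,0,0,0]
    - [0,0,-0.009,0,0,0]
    - [0,0,-0.012,0,0,0]
    - [0,0,-0.014,0,0,0]
    - [0,0,-0.016,0,0,0]
    - [0,0,-0.016,0,0,0]
    - [0,0,-0.016,0,0,0]

```text
clock: 13.08
tcp_pos: [0.492, -0.1784, 0.1503]
tool_rot: [180.0, -0.0, 22.3]
wrist_force: [0.2, 0.4, -0.7]
finger_gap: 0.177
```

```bash
python3 - <<'E'
from h import *
s=shot('scene','s7')
o=ctrl.get_obs();p=o['tcp_pos'];print(p,o['wrist_force'],o['finger_gap'])
cv2.imwrite('pics/z8.png',cv2.resize(s['frame'][100:220,180:330,::-1],(750,600),interpolation=cv2.INTER_CUBIC))
E
```

```text
[ 0.49205591 -0.17838583  0.15038905] [-0.66303523 -0.01747532 -0.55302965] 0.18090758979963487
```

View pics/z8.png

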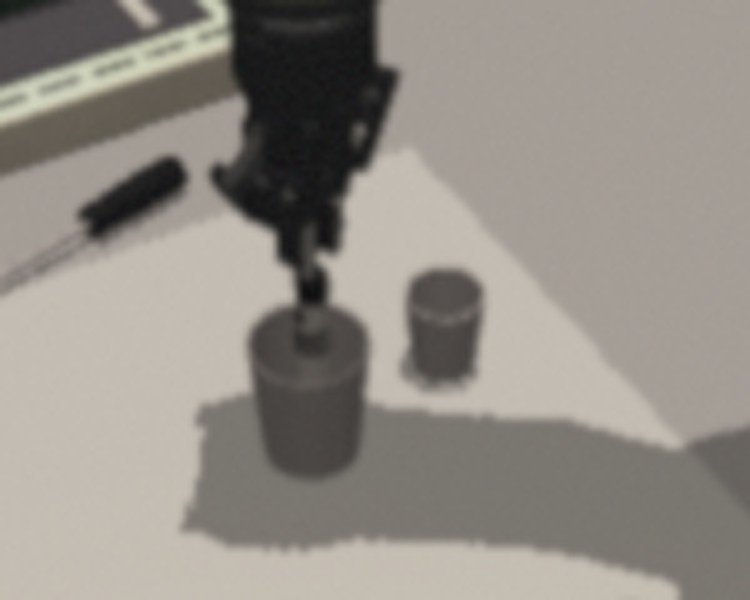

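It's inside the pot and still hanging. I'll feel for the floor.

Request:
jog_arm:
  deltas:
    - [0,0,-0.001,0,0,0]
    - [0,0,-0.002,0,0,0]
    - [0,0,-0.003,0,0,0]
    - [0,0,-0.004,0,0,0]
    - [0,0,-0.004,0,0,0]
    - [0,0,-0.004,0,0,0]

```text
clock: 13.63
tcp_pos: [0.492, -0.1783, 0.1462]
tool_rot: [-180.0, 0.0, 22.3]
wrist_force: [-0.2, 0.2, -1.4]
finger_gap: 0.177
```

Request:
jog_arm:
  deltas:
    - [0,0,-0.001,0,0,0]
    - [0,0,-0.002,0,0,0]
    - [0,0,-0.002,0,0,0]
    - [0,0,-0.002,0,0,0]

```text
clock: 13.97
tcp_pos: [0.492, -0.1783, 0.1442]
tool_rot: [-180.0, 0.0, 22.3]
wrist_force: [-0.0, -0.1, -1.1]
finger_gap: 0.183
```

Request:
jog_arm:
  deltas:
    - [0,0,-0.001,0,0,0]
    - [0,0,-0.0015,0,0,0]
    - [0,0,-0.0015,0,0,0]
    - [0,0,-0.0015,0,0,0]

```text
clock: 14.3
tcp_pos: [0.492, -0.1783, 0.1428]
tool_rot: [-180.0, 0.0, 22.3]
wrist_force: [-0.5, -0.1, -1.5]
finger_gap: 0.181
```

Request:
jog_arm:
  deltas:
    - [0,0,-0.0005,0,0,0]
    - [0,0,-0.001,0,0,0]
    - [0,0,-0.0015,0,0,0]
    - [0,0,-0.0015,0,0,0]
    - [0,0,-0.0015,0,0,0]

```text
clock: 14.72
tcp_pos: [0.492, -0.1783, 0.1413]
tool_rot: [-180.0, 0.0, 22.3]
wrist_force: [0.1, -0.2, -1.3]
finger_gap: 0.178
```

Request:
jog_arm:
  deltas:
    - [0,0,-0.0005,0,0,0]
    - [0,0,-0.001,0,0,0]
    - [0,0,-0.0015,0,0,0]
    - [0,0,-0.0015,0,0,0]
    - [0,0,-0.0015,0,0,0]

```text
clock: 15.13
tcp_pos: [0.4922, -0.1784, 0.1399]
tool_rot: [180.0, -0.0, 22.3]
wrist_force: [1.7, 0.2, 4.1]
finger_gap: 0.177
```

The floor is touched (+4 N). I'll ease off slightly and open the fingers gradually.

Request:
jog_arm:
  deltas:
    - [0,0,0.0005,0,0,0]
    - [0,0,0.001,0,0,0]
    - [0,0,0.001,0,0,0]

```text
clock: 15.38
tcp_pos: [0.4919, -0.1783, 0.1408]
tool_rot: [-180.0, 0.0, 22.3]
wrist_force: [0.5, -0.5, 2.8]
finger_gap: 0.18
```

Request:
jog_arm:
  deltas:
    - [0,0,0,0,0,0]
    - [0,0,0,0,0,0]
    - [0,0,0,0,0,0]
    - [0,0,0,0,0,0]
    - [0,0,0,0,0,0]
    - [0,0,0,0,0,0]
  fingers: -0.4

```text
clock: 15.88
tcp_pos: [0.492, -0.1783, 0.1408]
tool_rot: [-180.0, 0.0, 22.3]
wrist_force: [0.7, 0.1, -0.8]
finger_gap: 0.298
```

```bash
python3 - <<'E'
from h import *
s=shot('scene','s8')
o=ctrl.get_obs();p=o['tcp_pos'];print(p,o['wrist_force'],o['finger_gap'])
cv2.imwrite('pics/z9.png',cv2.resize(s['frame'][120:200,200:300,::-1],(750,600),interpolation=cv2.INTER_CUBIC))
E
```

```text
[ 0.49199855 -0.17833439  0.14077867] [-0.0673952  -0.59914082 -1.11524519] 0.299692219254233
```

View pics/z9.png

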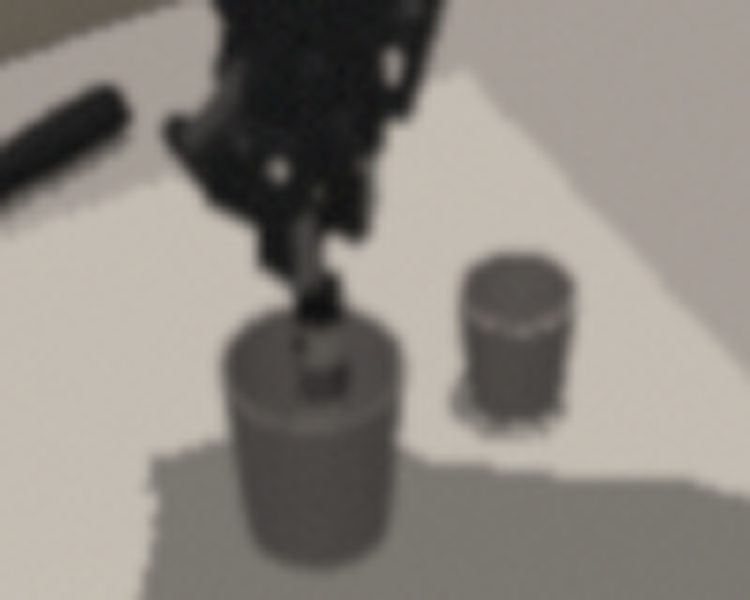

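Request:
jog_arm:
  deltas:
    - [0,0,0,0,0,0]
    - [0,0,0,0,0,0]
    - [0,0,0,0,0,0]
    - [0,0,0,0,0,0]
    - [0,0,0,0,0,0]
    - [0,0,0,0,0,0]
  fingers: 0.1

```text
clock: 16.43
tcp_pos: [0.492, -0.1783, 0.1408]
tool_rot: [180.0, 0.0, 22.3]
wrist_force: [0.2, -0.8, 0.3]
finger_gap: 0.549
```

Request:
jog_arm:
  deltas:
    - [0,0,0,0,0,0]
    - [0,0,0,0,0,0]
    - [0,0,0,0,0,0]
    - [0,0,0,0,0,0]
    - [0,0,0,0,0,0]
    - [0,0,0,0,0,0]
  fingers: 1

```text
clock: 16.93
tcp_pos: [0.492, -0.1783, 0.1408]
tool_rot: [180.0, 0.0, 22.3]
wrist_force: [1.0, -0.5, -0.1]
finger_gap: 1.003
```

```bash
python3 - <<'E'
from h import *
s=shot('scene','s9');t=shot('top','t9')
o=ctrl.get_obs();p=o['tcp_pos'];print(p,o['wrist_force'],o['finger_gap'])
f=lambda i:cv2.resize(i,(400,320),interpolation=cv2.INTER_CUBIC)
cv2.imwrite('pics/z10.png',np.hstack([f(s['frame'][120:200,200:300,::-1]),f(t['frame'][170:250,260:360,::-1])]))
E
```

```text
[ 0.49203758 -0.17834358  0.14081183] [-0.56536677  0.12409525  0.42658611] 0.9976810256979933
```

View pics/z10.png

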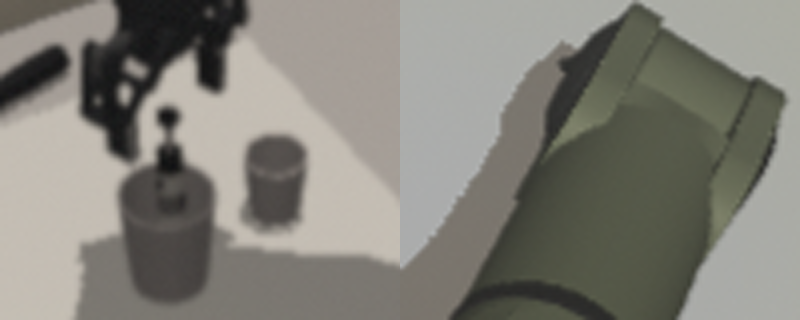

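The pump stands free with its knob out at (168,115), clear of both fingers. I'll withdraw upward.

Request:
jog_arm:
  deltas:
    - [0,0,0.005,0,0,0]
    - [0,0,0.015,0,0,0]
    - [0,0,0.03,0,0,0]
    - [0,0,0.05,0,0,0]
    - [0,0,0.075,0,0,0]
    - [0,0,0.1,0,0,0]
    - [0,0,0.125,0,0,0]
    - [0,0,0.14,0,0,0]
    - [0,0,0.14,0,0,0]
    - [0,0,0.14,0,0,0]

```text
clock: 17.87
tcp_pos: [0.4922, -0.1784, 0.282]
tool_rot: [180.0, -0.1, 22.3]
wrist_force: [0.4, -0.1, -0.7]
finger_gap: 0.999
```

Request:
jog_arm:
  deltas:
    - [0,-0.01,0,0,0,0]
    - [0,-0.04,0,0,0,0]
    - [0,-0.075,0,0,0,0]
    - [0,-0.11,0,0,0,0]
    - [0,-0.14,0,0,0,0]
    - [0,-0.16,0,0,0,0]
    - [0,-0.16,0,0,0,0]
    - [0,-0.16,0,0,0,0]
    - [0,-0.16,0,0,0,0]
    - [0,-0.16,0,0,0,0]

```text
clock: 18.7
tcp_pos: [0.4921, -0.3375, 0.2804]
tool_rot: [-180.0, 0.0, 22.3]
wrist_force: [1.1, 0.5, -0.4]
finger_gap: 1.0
```

```bash
python3 - <<'E'
from h import *
s=shot('scene','s10');t=shot('top','t10')
o=ctrl.get_obs();p=o['tcp_pos'];print(p,o['wrist_force'],o['finger_gap'])
f=lambda i:cv2.resize(i,(400,300),interpolation=cv2.INTER_CUBIC)
S=s['frame'][:,:,::-1];T=t['frame'][:,:,::-1]
cv2.imwrite('pics/z11.png',np.vstack([np.hstack([f(S[130:205,200:300]),f(S[195:285,270:390])]),np.hstack([f(S),f(T)])]))
E
```

```text
[ 0.49220691 -0.33752928  0.28073528] [ 0.31963804 -0.10590904 -0.4056865 ] 1.0035511342871415
```

View pics/z11.png

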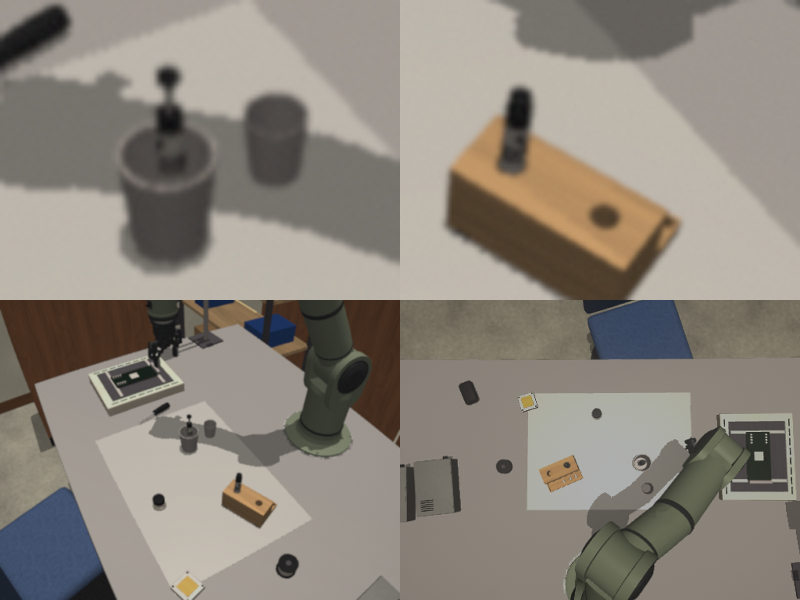

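The pump stands in the pot with its knob out at (168,77). The sound pump is cocked in its hole at (518,98), and the arm is clear. One last numeric check.

```bash
python3 - <<'E'
from h import *
s=load('s10');s0=load('scene0')
print('pred knob in pot',proj(s,[(.492,-.178,.159),(.492,-.178,.148)]), 'cocked P1 knob pred',proj(s,[(.484,.1225,.149)]))
n=shot('scene','s11')
print('moving?',cv2.absdiff(n['frame'][130:205,200:270],s['frame'][130:205,200:270]).max())
g=lambda d,r:d['frame'].max(2)[r[0]:r[1],r[2]:r[3]]
for nm,r in(('knobpot',(143,154,235,250)),('P1',(214,232,297,314))):
    m=g(n,r)<70;y,x=np.nonzero(m);print(nm,x.mean()+r[2],y.mean()+r[0],y.min()+r[0])
for nm,r in(('jar',(245,270,190,216)),('reel',(320,360,350,388)),('drv',(128,150,192,222))):
    print(nm,[[v.mean().round(2) for v in np.nonzero(g(d,r)<70)] for d in(s0,n)])
E
```

```text
pred knob in pot [[241.49679968 148.15186969]
 [241.59623831 151.20087376]] cocked P1 knob pred [[305.53221945 223.43354771]]
moving? 10
knobpot 241.5 149.28571428571428 148
P1 305.3728813559322 227.03389830508473 222
jar [[np.float64(10.96), np.float64(12.69)], [np.float64(10.96), np.float64(12.69)]]
reel [[np.float64(19.58), np.float64(17.47)], [np.float64(19.6), np.float64(17.48)]]
drv [[np.float64(10.86), np.float64(14.52)], [np.float64(10.84), np.float64(14.59)]]
```

```bash
python3 -c "
from plant import sign_off
print(sign_off())"
```

```text
the job is handed in; nothing more can be done
None
```

The job is handed in at about 19 s of the 64 s allowed; the interface gave no verdict.

- **Jammed pump:** this was the one in the +y hole. Its force climbed to about 13 N at roughly 11.5 mm, so I stopped and the plunger came back out. I lifted it by the knob and lowered it nose down onto the floor of the larger pot, feeling about 4 N at contact, then opened the fingers gradually.
- **Sound pump:** the force fell away past 10 mm and was near 0 N at 21–22 mm, so the catch had taken it. It stands cocked in its own hole.

**Last checks:**
- The knob of the pump in the pot is within about 1 pixel of where it should be with the plunger out and the tip on the floor. That pump is at rest, standing almost upright and not leaning on the rim.
- The cocked knob sits down on its cap in the picture. My dark-pixel centre for it also took in the cap and came out 3.6 pixels lower than predicted, so it gives no separate measure of that pump's height.
- The jar, reel and driver have shifted by less than 0.1 pixel, and the open gripper is well clear of everything.

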